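# Dispense two brass beads from the rotary bead drum

## Robot

A 7-joint arm with a two-finger parallel gripper is mounted at the origin on the work surface. World frame = base frame: x ahead of the robot, y to its left, z up, the work surface at z = 0. Lengths are in m, angles in rad, forces in N, time in s.
With the tool pointing down it reaches from about 0.4 to 0.85 m from the base axis. Payload 10.4 kg.
Tool frame: the origin (TCP) lies on the mounting face of the last link; the fingertips stand r.tips_ahead ahead of it and the grasp point (between the pads) lies 164 mm ahead of it (r.tips_ahead is the distance from the TCP to the fingertips, in m); z points along the fingers, y is the line along which they close (so a half turn about z gives the same grasp; the last joint's range is limited). The gripper opens to 87 mm and grips with 3 to 60 N. Pads are 19 mm wide; open, the fingers measure 117 mm over their backs; the gripper's body (75 mm by 190 mm) begins 51 mm behind the grasp point.
Start: joints at [-1.142, 0.332, -0.065, 1.46, 0.022, 1.35, -0.088], TCP at [0.273, 0.562, 0.405] pointing down, gripper open.
Joint ranges: [-2.6, 2.6], [-0.5, 2.12], [-1.47, 1.34], [0.16, 2.42], [-1.27, 4.41], [0.06, 2.06], [-2.6, 2.6]. Speed limits (rad/s): [2.22, 2.22, 2.79, 2.79, 3.14, 3.14, 3.14].

## Interface

Orientations are given as a unit quaternion [x, y, z, w].
In Python, from bench import telemetry, imaging, job, r gives the robot as it stands.
- The arm moves only by the tool move_arm, never from a script. Its argument "steps" is a list of rows, each an object of numbers: "dx", "dy", "dz": the shift along the tool's x, y, z in cm; "spin": the turn about the tool's z in rad. In form: [{"dx": .., "dy": .., "dz": .., "spin": ..}, ...]. A call has 1 to 12 rows; each row shifts and turns the commanded pose from where the row before left it, along the tool's axes as they then stand; what a row does not reach is not made up. A row lasts 1/10 s, in which the tool goes at most 50 mm and 8.59 degrees, less where a joint would pass 70% of its speed; a pose out of reach is approached as far as the arm can. A call with a gripper value outside its range is refused whole. "claw" is the finger opening in cm, from 0 to 8.7, set as the call begins (left out, the last holds). The fingers move at their own pace and stop on an object; "squeeze" is the grip in N (left out, the last holds). Time passes only in rows, so rows that do not move let the fingers close. It gives the time, the measured TCP pose, the force, the opening and the grip force at its end, in the units of the state.
- telemetry.read_state(): the state, without advancing time (a new reading comes with each control period).
- imaging.camera(name): name is "scene" or "top" or "wrist"; returns a dict with "img" (420x560x3 uint8, red, green, blue), "camera_matrix" (3x3 intrinsics, pixels), "D" ([k1, k2, p1, p2, k3] as OpenCV has them; the pictures are not rectified), "R" (3x3) and "t" (3): a world point X has camera coordinates R X + t. Camera axes: x right, y down, z forward; pixel columns grow to the right and rows downward; lengths in m; the calibration is good to about 2 mm. A picture is of the moment at which its call begins. There is no depth.
- job.close_job(): hands the job in; it is judged then, once.
The state is a dict: "time": time; "joint_positions": joint angles; "joint_vel": joint speeds; "joint_torque": joint torques, N m; "ee_pos": TCP position; "eef_rot": TCP orientation; "ft_force": force on the tool from outside, world axes, zero at the start; "torque": the same for the moment, N m; "width": finger opening in m; "grip_force": force on a finger pad.
Only numpy, scipy, OpenCV 4.12 (cv2) and the standard library are available. Lean on these libraries where they do the work, as an engineer would, in place of code of your own. Each camera call takes 0.05 s, during which the arm holds its last target. There are 200 camera calls.

## Task

Turn the drum that holds the brass beads slowly counter-clockwise, by its red knob, so that exactly two brass beads drop out one at a time into the blue dish at its spout: let the first come to lie in the dish before the second is released, and keep the third in the drum. Do not touch the beads with the gripper and leave the drum with the black beads alone.

Things in the scene. Friction and masses are not known exactly. Their poses are not given: they have to be found in the camera images.
- brass_knob (a point): Grip point of the red bar knob on the brass-bead drum, on the drum's vertical axis, 125 mm above the table. Bar 60 mm long (point x), 16 mm wide (point y), from 98 to 142 mm above the table; it turns with the drum, point z up. Round it a fixed clear wall, radius 79 mm, top at 84 mm; pocket walls top at 80 mm. A twin feeder with black beads and the same red knob stands beside it, left or right.
- brass_drum (a joint): Angle in rad of the white drum under that knob, about 0 at the start. It turns only counter-clockwise seen from above (value grows), stops at -0.1 and 2.2, light friction (0.04 N m), stays where left. Ten open-topped pockets 36 degrees apart, floors sloping outward; a bead leans on the clear wall and drops out when its pocket comes to the wall's one opening (31 mm wide) at the spout.
- brass_dish (a point): Middle of the inner floor of the blue plastic catch dish below the brass feeder's spout, 6 mm above the table. Inside 70 mm (point x) by 64 mm (point y), walls to 34 mm under the spout, 50 mm elsewhere. Fixed, 140 mm from the drum's axis; point x points away from the drum along the spout, roughly away from the robot. Drum, spout and dish are one feeder fixed to the table.
- brass_bead_1: Brass-coloured ball bead, 20 mm across; origin at its centre (74 mm above the table in the drum, 16 mm in the dish). Nearest the opening, 26 degrees before its middle: drops first, at a drum angle of about 0.3 to 0.45.
- brass_bead_2: Brass-coloured ball bead, 20 mm across; origin at its centre (74 mm above the table in the drum, 16 mm in the dish). In the next pocket, 62 degrees before the opening's middle: drops second, at a drum angle of about 0.9 to 1.05.
- brass_bead_3: Brass-coloured ball bead, 20 mm across; origin at its centre (74 mm above the table in the drum, 16 mm in the dish). In the third pocket, 98 degrees before the opening's middle: has to stay in the drum; it would drop at a drum angle of about 1.5 to 1.7.
- black_drum (a joint): Angle in rad of the twin feeder's drum with the black beads (about 0 at the start, grows counter-clockwise). To be left alone.

How it is judged:
By the outcome, as a careful person would: the job done as asked, in the order asked, and still so for the second after the job is handed in, with the robot touching nothing.
It also fails if it takes over 38 s, if anything falls off the work surface, if the arm or the gripper's body presses on something with over 40 N, if the wrist force passes 120 N, or if a joint passes its speed limit or range.

## Working session

There is one attempt and no reset: what is moved stays moved. The work goes in short steps, Python scripts to look and compute and a tool call to move; the robot and the scene stay as the last step left them, time stands still between calls to the robot, and variables do not carry over. Pictures are saved under pics/ and viewed, at most 10 in all, crops included, and the job is handed in when it is done.

Besides the shell and the picture viewer there is one more tool, called after "Request:" as name(argument=value, ...) on one line, values as JSON. move_arm: Moves the arm, as the interface text tells. Its arguments: {"type":"object","properties":{"steps":{"type":"array","items":{"type":"object","properties":{"dx":{"type":"number"},"dy":{"type":"number"},"dz":{"type":"number"},"spin":{"type":"number"}}}},"claw":{"type":"number"},"squeeze":{"type":"number"}},"required":["steps"]}

```bash
mkdir -p pics; python3 - <<'E'
from bench import telemetry, imaging, job, r
import cv2
s=telemetry.read_state();print(s['time'],s['ee_pos'],s['eef_rot'],s['width'],r.tips_ahead)
for n in ['top','scene']:
    c=imaging.camera(n);cv2.imwrite(f'pics/{n}0.png',c['img'][:,:,::-1])
    print(n,c['camera_matrix'],c['D'],c['R'],c['t'])
E
```

```text
0.0 [0.27280468 0.56217212 0.40394951] [ 2.23980976e-01  9.74593253e-01 -7.03490684e-04 -1.35966844e-04] 0.08700274586681132 0.1822
top [[416.30819781   0.         279.06528884]
 [  0.         416.30819781 210.68841314]
 [  0.           0.           1.        ]] [-0.05107541  0.          0.          0.          0.        ] [[-0.01860393 -0.99833228  0.05464937]
 [-0.98323733  0.00835223 -0.18213893]
 [ 0.18137873 -0.05712181 -0.98175295]] [-0.04145557  0.588485    0.65356981]
scene [[454.66934783   0.         278.9781294 ]
 [  0.         454.66934783 209.37298608]
 [  0.           0.           1.        ]] [-0.15405915  0.          0.          0.          0.        ] [[-0.02957938  0.99941547 -0.01714011]
 [ 0.55121131  0.00200458 -0.83436327]
 [-0.8338412  -0.03412777 -0.55094841]] [ 0.05067546 -0.20022103  1.43356896]
```

View pics/top0.png

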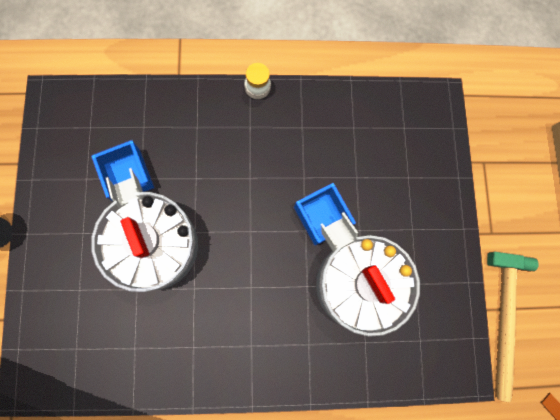

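View pics/scene0.png

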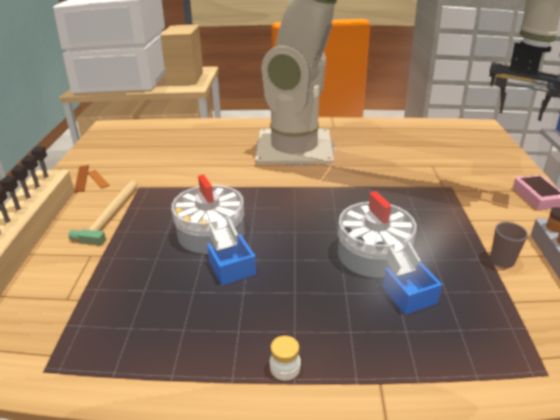

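The brass feeder is on the right of the top picture, with its knob at about (380, 284), its dish at (324, 213), and its beads at (367,245), (390,252) and (405,271). I'll enlarge this area to read it more closely.

```bash
cat > h.py <<'E'
import numpy as np, cv2
from bench import telemetry, imaging, job, r
def pt(c,uv,z):
    "world points at height z for pixels"
    n=cv2.undistortPoints(np.array(uv,float).reshape(-1,1,2),c['camera_matrix'],c['D']).reshape(-1,2)
    R,t=np.array(c['R']),np.array(c['t']);o=-R.T@t
    d=np.c_[n,np.ones(len(n))]@R
    return o+d*((z-o[2])/d[:,2])[:,None]
def px(c,X):
    R=np.array(c['R'],float)
    return cv2.projectPoints(np.array(X,float).reshape(-1,3),cv2.Rodrigues(R)[0],np.array(c['t'],float),c['camera_matrix'],c['D'])[0].reshape(-1,2)
def crop(c,x,y,w,h,k,name):
    cv2.imwrite(name,cv2.resize(c['img'][y:y+h,x:x+w,::-1],None,fx=k,fy=k,interpolation=cv2.INTER_CUBIC))
E
python3 - <<'E'
from h import *
c=imaging.camera('top');crop(c,290,180,140,150,4,'pics/crop1.png')
E
```

```text
(no output)
```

View pics/crop1.png

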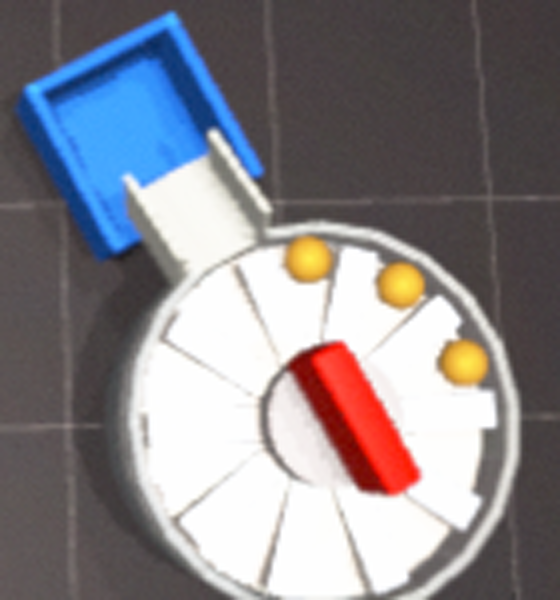

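The crop shows the knob's top face running from (372.8, 266.5) to (391.3, 301.5) in full-picture pixels. The beads are at (367, 244.5), (390.3, 251) and (406, 270.5).

```bash
python3 - <<'E'
from h import *
from scipy.spatial.transform import Rotation as Ro
c=imaging.camera('top')
k=pt(c,[[372.8,266.5],[391.3,301.5]],.142);m=k.mean(0);print('knob',k,m,np.linalg.norm(k[0]-k[1]))
d=k[0]-k[1];print('bar yaw',np.degrees(np.arctan2(d[1],d[0])))
b=pt(c,[[367,244.5],[390.3,251],[406,270.5]],.074)-m
print('beads',np.hypot(b[:,0],b[:,1]),np.degrees(np.arctan2(b[:,1],b[:,0])))
e=pt(c,[[290+i/4,180+j/4] for i,j in [(130,430),(517,430),(320,228),]],.084);print(e-m)
s=telemetry.read_state();R=Ro.from_quat(s['eef_rot']).as_matrix();print(R, s['ee_pos'],s['time'])
print('tool-frame shift to m, cm',R.T@(np.r_[m[:2],.4]-s['ee_pos'])*100)
y=R[:,1];print('tool y yaw',np.degrees(np.arctan2(y[1],y[0])))
E
```

```text
knob [[ 0.48681657 -0.18152647  0.142     ]
 [ 0.43541765 -0.20624332  0.142     ]] [ 0.46111711 -0.1938849   0.142     ] 0.05703307199729262
bar yaw 25.68209843011732
beads [0.0651265  0.0657898  0.06589164] [  0.6884765  -35.24593311 -71.30400983]
[[-0.00339698  0.07922395 -0.058     ]
 [-0.00699388 -0.07891196 -0.058     ]
 [ 0.07636157 -0.00218896 -0.058     ]]
[[-8.99679583e-01  4.36550737e-01 -3.19589070e-04]
 [ 4.36550853e-01  8.99679307e-01 -7.05084112e-04]
 [-2.02773152e-05 -7.73866661e-04 -9.99999700e-01]] [0.27281613 0.56224366 0.40430286] 0.2
tool-frame shift to m, cm [-49.94990293 -59.80669564   0.4775811 ]
tool y yaw 64.11598089444733
```

```bash
cat >> h.py <<'E'
from scipy.spatial.transform import Rotation as Ro
def rows(goal,yawgoal,n):
    "constant row (dx,dy,dz cm, spin) x n to goal xyz (TCP) with tool-y yaw (deg)"
    s=telemetry.read_state();R=Ro.from_quat(s['eef_rot']).as_matrix();p=s['ee_pos']
    y=np.degrees(np.arctan2(R[1,1],R[0,1]));sp=-np.radians((yawgoal-y+180)%360-180)/n
    S=sum(R@Ro.from_euler('z',sp*i).as_matrix() for i in range(n))
    print(s['time'],p,'yaw',y,'row',np.linalg.solve(S,np.array(goal)-p)*100,sp,'F',s['ft_force'],s['width'])
E
python3 -c "
from h import *
rows([.461,-.194,.41],-64.3,20)"
```

```text
0.2 [0.27281613 0.56224366 0.40430286] yaw 64.11598089444733 row [-4.76049392  0.91285863 -0.02612034] 0.11206408393931193 F [ 0.27390978 -0.52389059  0.82001779] 0.08688897470278323
```

Request:
move_arm(steps=[{"dx":-4.76,"dy":0.91,"spin":0.112},{"dx":-4.76,"dy":0.91,"spin":0.112},{"dx":-4.76,"dy":0.91,"spin":0.112},{"dx":-4.76,"dy":0.91,"spin":0.112},{"dx":-4.76,"dy":0.91,"spin":0.112},{"dx":-4.76,"dy":0.91,"spin":0.112},{"dx":-4.76,"dy":0.91,"spin":0.112},{"dx":-4.76,"dy":0.91,"spin":0.112},{"dx":-4.76,"dy":0.91,"spin":0.112},{"dx":-4.76,"dy":0.91,"spin":0.112}])

```text
$.steps[0]: bad value
```

```bash
python3 -c "
from h import *
rows([.461,-.194,.41],-64.3,10)"
```

```text
0.2 [0.27281613 0.56224366 0.40430286] yaw 64.11598089444733 row [-9.5932118   1.28762676 -0.05224067] 0.22412816787862386 F [ 0.27390978 -0.52389059  0.82001779] 0.08688897470278323
```

Request:
move_arm(steps=[{"dx":-4.76,"dy":0.91,"dz":0,"spin":0.112},{"dx":-4.76,"dy":0.91,"dz":0,"spin":0.112},{"dx":-4.76,"dy":0.91,"dz":0,"spin":0.112},{"dx":-4.76,"dy":0.91,"dz":0,"spin":0.112},{"dx":-4.76,"dy":0.91,"dz":0,"spin":0.112},{"dx":-4.76,"dy":0.91,"dz":0,"spin":0.112},{"dx":-4.76,"dy":0.91,"dz":0,"spin":0.112},{"dx":-4.76,"dy":0.91,"dz":0,"spin":0.112},{"dx":-4.76,"dy":0.91,"dz":0,"spin":0.112},{"dx":-4.76,"dy":0.91,"dz":0,"spin":0.112}])

```text
time: 1.2
ee_pos: [0.6048, 0.2413, 0.4044]
eef_rot: [0.709, 0.705, -0.0, 0.0]
ft_force: [0.9, 0.1, 0.4]
width: 0.0869
grip_force: 0.0
```

```bash
python3 -c "
from h import *
rows([.461,-.194,.41],-64.3,10)"
```

```text
1.2 [0.60482278 0.24132138 0.40435671] yaw -0.3249657937995008 row [-4.74323489  0.9074795  -0.05533408] 0.11165749859741955 F [0.86214935 0.07216791 0.44292572] 0.08694102606910868
```

Request:
move_arm(steps=[{"dx":-4.75,"dy":0.91,"dz":0,"spin":0.112},{"dx":-4.75,"dy":0.91,"dz":0,"spin":0.112},{"dx":-4.75,"dy":0.91,"dz":0,"spin":0.112},{"dx":-4.75,"dy":0.91,"dz":0,"spin":0.112},{"dx":-4.75,"dy":0.91,"dz":0,"spin":0.112},{"dx":-4.75,"dy":0.91,"dz":0,"spin":0.112},{"dx":-4.75,"dy":0.91,"dz":0,"spin":0.112},{"dx":-4.75,"dy":0.91,"dz":0,"spin":0.112},{"dx":-4.75,"dy":0.91,"dz":0,"spin":0.112},{"dx":-4.75,"dy":0.91,"dz":0,"spin":0.112},{"dx":0,"dy":0,"dz":0,"spin":0}])

```text
time: 2.3
ee_pos: [0.4573, -0.1987, 0.4051]
eef_rot: [0.976, 0.217, 0.0, -0.0]
ft_force: [0.8, -0.6, 0.8]
width: 0.0874
grip_force: 0.0
```

```bash
python3 -c "
from h import *
rows([.461,-.194,.289],-64.3,6)
print(telemetry.read_state()['joint_positions'])
c=imaging.camera('wrist');crop(c,0,0,560,420,1.4,'pics/w1.png')
print(px(c,[[.4868,-.1815,.142],[.4354,-.2062,.142],[.461,-.194,.142]]))"
```

```text
2.3 [ 0.45725415 -0.19866994  0.40507933] yaw -64.95553546384136 row [ 0.08879209 -0.04297659  1.9347136 ] -0.0019068753679367036 F [ 0.81186563 -0.58640072  0.83781113] 0.0874336333695984
[-0.34363966  0.03390012  0.68588233  1.81797598 -0.02290764  1.29735678
 -0.78554191]
[[278.57598177 175.3586538 ]
 [279.42918922 239.79562339]
 [279.12106685 208.62461086]]
```

View pics/w1.png

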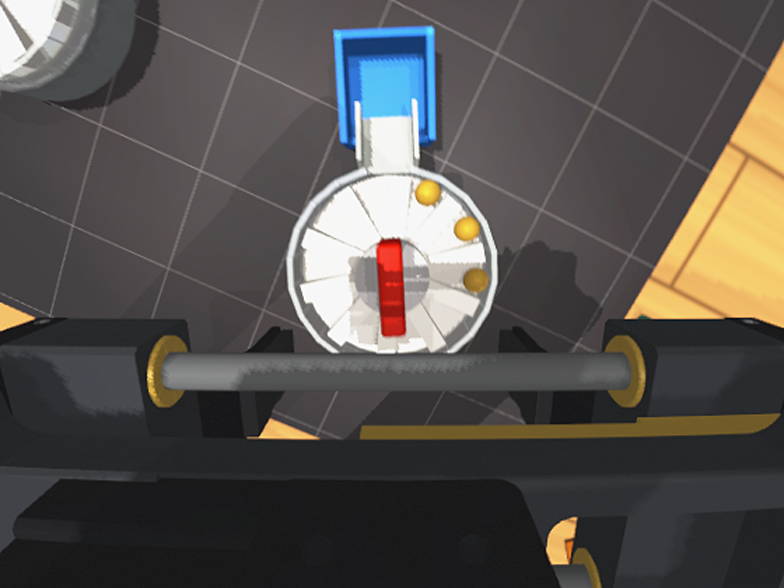

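The wrist picture shows the knob's top face from about (389,240) to (393,335), or (277.9,171.4) to (280.7,239.3) unscaled. That is close to the prediction, and the spout points up.

```bash
python3 -c "
from h import *
c=imaging.camera('wrist')
k=pt(c,[[277.9,171.4],[280.7,239.3]],.142);m=k.mean(0);d=k[0]-k[1];print(m,np.linalg.norm(d),np.degrees(np.arctan2(d[1],d[0])))
# wall ring top: left/right/top extremes
e=pt(c,np.array([[288,265],[496,265],[392,168]])/1.4,.084);print((e[0]+e[1])/2,e-m)
rows([.462,-.1935,.289],-64.8,6)"
```

```text
[ 0.46540055 -0.19012247  0.142     ] 0.059913084998312535 27.656778842846464
[ 0.46987138 -0.1880061   0.084     ] [[-0.02919949  0.07268319 -0.058     ]
 [ 0.03814114 -0.06845045 -0.058     ]
 [ 0.06762527  0.03205763 -0.058     ]]
2.4 [ 0.46100164 -0.19368237  0.40500137] yaw -64.28489202921915 row [0.01351405 0.00541285 1.93337532] 0.0014983883488987112 F [ 0.48644699 -0.47615341 -1.39439355] 0.086864137978762
```

```bash
python3 -c "
from h import *
c=imaging.camera('wrist')
h=cv2.cvtColor(c['img'],cv2.COLOR_RGB2HSV)
M=(((h[...,0]<8)|(h[...,0]>172))&(h[...,1]>150)&(h[...,2]>60)).astype(np.uint8)
n,l,st,ce=cv2.connectedComponentsWithStats(M);i=1+st[1:,4].argmax();print(st[i],ce[i])
q=cv2.minAreaRect(np.argwhere(l==i)[:,::-1].astype(np.float32));b=cv2.boxPoints(q);print(b.tolist())
w=pt(c,b,.142);print(w,w.mean(0))
rows([.462,-.1935,.289],-64.3,6)"
```

```text
[ 273  177   20   70 1210] [282.67438017 211.43801653]
[[272.1538391113281, 177.23077392578125], [290.0180969238281, 176.38009643554688], [293.3257751464844, 245.84164428710938], [275.4615173339844, 246.69232177734375]]
[[ 0.48681442 -0.17187133  0.142     ]
 [ 0.49396918 -0.18505174  0.142     ]
 [ 0.43973206 -0.21490913  0.142     ]
 [ 0.4321024  -0.20095342  0.142     ]] [ 0.46315452 -0.1931964   0.142     ]
2.45 [ 0.4618265  -0.19259902  0.40484847] yaw -64.15126640429669 row [-0.00565255  0.01537051  1.93079892] 0.0004326484922254616 F [-0.14084816  0.54355548  0.48807733] 0.08709064784278839
```

Request:
move_arm(steps=[{"dx":0,"dy":0,"dz":2.5,"spin":0},{"dx":0,"dy":0,"dz":3,"spin":0},{"dx":0,"dy":0,"dz":2.5,"spin":0},{"dx":0,"dy":0,"dz":2,"spin":0},{"dx":0,"dy":0,"dz":1.5,"spin":0},{"dx":0,"dy":0,"dz":0,"spin":0},{"dx":0,"dy":0,"dz":0,"spin":0}])

```text
time: 3.15
ee_pos: [0.4623, -0.1923, 0.2899]
eef_rot: [0.975, 0.224, -0.0, 0.0]
ft_force: [-0.8, -0.6, 0.8]
width: 0.0869
grip_force: 0.0
```

Request:
move_arm(steps=[{"dx":0,"dy":0,"dz":0,"spin":0},{"dx":0,"dy":0,"dz":0,"spin":0},{"dx":0,"dy":0,"dz":0,"spin":0},{"dx":0,"dy":0,"dz":0,"spin":0},{"dx":0,"dy":0,"dz":0,"spin":0},{"dx":0,"dy":0,"dz":0,"spin":0},{"dx":0,"dy":0,"dz":0,"spin":0},{"dx":0,"dy":0,"dz":0,"spin":0}], claw=1.2, squeeze=12)

```text
time: 3.95
ee_pos: [0.4615, -0.1932, 0.2897]
eef_rot: [0.975, 0.223, 0.0, -0.0]
ft_force: [0.2, 1.2, -0.6]
width: 0.0313
grip_force: 0.0
```

```bash
python3 -c "
from h import *
rows([.462,-.1935,.289],-64.3,1)
s=telemetry.read_state();print(s['joint_positions'],s['torque'])"
```

```text
3.95 [ 0.46151156 -0.19317453  0.28972573] yaw -64.23135665342778 row [0.02983108 0.05054607 0.07257439] 0.0011980524072729816 F [ 0.17836618  1.16949042 -0.58596113] 0.0313249411262845
[-0.31258289  0.17675982  0.67930351  1.95510019 -0.12765901  1.05188462
 -0.69842513] [-0.11321769  0.12713285  0.02828807]
```

Request:
move_arm(steps=[{"dx":0,"dy":0,"dz":0,"spin":0},{"dx":0,"dy":0,"dz":0,"spin":0},{"dx":0,"dy":0,"dz":0,"spin":0},{"dx":0,"dy":0,"dz":0,"spin":0},{"dx":0,"dy":0,"dz":0,"spin":0}])

```text
time: 4.45
ee_pos: [0.4615, -0.1936, 0.2897]
eef_rot: [0.975, 0.223, 0.0, 0.0]
ft_force: [3.2, -6.3, -3.3]
width: 0.0158
grip_force: 11.9
```

Request:
move_arm(steps=[{"dx":0,"dy":0,"dz":0,"spin":-0.03},{"dx":0,"dy":0,"dz":0,"spin":-0.03},{"dx":0,"dy":0,"dz":0,"spin":-0.03},{"dx":0,"dy":0,"dz":0,"spin":-0.03},{"dx":0,"dy":0,"dz":0,"spin":-0.03},{"dx":0,"dy":0,"dz":0,"spin":-0.03},{"dx":0,"dy":0,"dz":0,"spin":-0.03},{"dx":0,"dy":0,"dz":0,"spin":-0.03},{"dx":0,"dy":0,"dz":0,"spin":-0.03},{"dx":0,"dy":0,"dz":0,"spin":-0.03}])

```text
time: 5.45
ee_pos: [0.4612, -0.1938, 0.2898]
eef_rot: [0.931, 0.366, -0.0, 0.0]
ft_force: [0.9, -4.6, -0.8]
width: 0.0183
grip_force: 13.8
```

Request:
move_arm(steps=[{"dx":0,"dy":0,"dz":0,"spin":-0.03},{"dx":0,"dy":0,"dz":0,"spin":-0.03},{"dx":0,"dy":0,"dz":0,"spin":-0.03},{"dx":0,"dy":0,"dz":0,"spin":-0.03},{"dx":0,"dy":0,"dz":0,"spin":-0.03},{"dx":0,"dy":0,"dz":0,"spin":0},{"dx":0,"dy":0,"dz":0,"spin":0},{"dx":0,"dy":0,"dz":0,"spin":0},{"dx":0,"dy":0,"dz":0,"spin":0},{"dx":0,"dy":0,"dz":0,"spin":0}])

```text
time: 6.45
ee_pos: [0.4616, -0.1932, 0.2898]
eef_rot: [0.901, 0.435, 0.0, 0.0]
ft_force: [1.7, -4.4, -1.2]
width: 0.0165
grip_force: 11.8
```

```bash
python3 -c "
from h import *
rows([.462,-.1935,.289],-64.3,1)
a=imaging.camera('top');b=imaging.camera('scene')
A=cv2.resize(a['img'][170:340,290:430,::-1],None,fx=3,fy=3);B=cv2.resize(b['img'][150:300,150:270,::-1],None,fx=3,fy=3)
B=cv2.copyMakeBorder(B,0,A.shape[0]-B.shape[0],0,0,0) 
cv2.imwrite('pics/s1.png',np.hstack([A,B]))"
```

```text
6.45 [ 0.46159346 -0.19318128  0.2897647 ] yaw -38.455479559053025 row [0.00031746 0.0516374  0.07648338] 0.4510719752935015 F [ 1.68888674 -4.35123316 -1.18235357] 0.016467051667618485
```

View pics/s1.png

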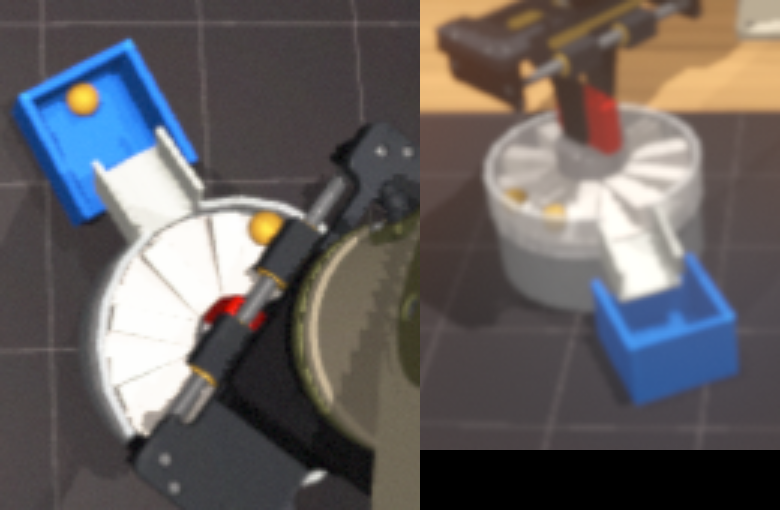

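The first bead is in the dish at crop (83,99). The second and third are still in the drum, with the second at (267,228). I'll check the real drum angle from bead 2 and confirm bead 1 is at rest.

```bash
cat >> h.py <<'E'
def gold(ctr=np.array([.4622,-.1935])):
    c=imaging.camera('top');h=cv2.cvtColor(c['img'],cv2.COLOR_RGB2HSV)
    M=((h[...,0]>14)&(h[...,0]<26)&(h[...,1]>150)&(h[...,2]>140)).astype(np.uint8);M[:,:290]=0;M[:,430:]=0;M[:170]=0;M[340:]=0
    n,l,st,ce=cv2.connectedComponentsWithStats(M)
    for i in range(1,n):
        if st[i,4]>15:
            b=pt(c,ce[i],.074)[0,:2]-ctr
            print(st[i,4],ce[i].round(1),'r',np.hypot(*b).round(4),'ang',np.degrees(np.arctan2(b[1],b[0])).round(1))
E
python3 -c "
from h import *
gold();gold()"
```

```text
66 [317.1 202.6] r 0.1579 ang 31.0
75 [378.1 245.1] r 0.0653 ang -16.2
66 [317.1 202.6] r 0.1579 ang 31.0
76 [378.1 245.2] r 0.0652 ang -16.2
```

Request:
move_arm(steps=[{"dx":0,"dy":0,"dz":0,"spin":-0.04},{"dx":0,"dy":0,"dz":0,"spin":-0.04},{"dx":0,"dy":0,"dz":0,"spin":-0.04},{"dx":0,"dy":0,"dz":0,"spin":-0.04},{"dx":0,"dy":0,"dz":0,"spin":-0.04},{"dx":0,"dy":0,"dz":0,"spin":-0.04},{"dx":0,"dy":0,"dz":0,"spin":-0.04},{"dx":0,"dy":0,"dz":0,"spin":-0.04},{"dx":0,"dy":0,"dz":0,"spin":-0.04},{"dx":0,"dy":0,"dz":0,"spin":-0.04},{"dx":0,"dy":0,"dz":0,"spin":-0.04},{"dx":0,"dy":0,"dz":0,"spin":-0.04}])

```text
time: 7.85
ee_pos: [0.4615, -0.1926, 0.2897]
eef_rot: [0.771, 0.637, 0.0, -0.001]
ft_force: [-0.6, -0.3, -0.0]
width: 0.0186
grip_force: 13.8
```

Request:
move_arm(steps=[{"dx":0,"dy":0,"dz":0,"spin":-0.03},{"dx":0,"dy":0,"dz":0,"spin":-0.03},{"dx":0,"dy":0,"dz":0,"spin":0},{"dx":0,"dy":0,"dz":0,"spin":0},{"dx":0,"dy":0,"dz":0,"spin":0},{"dx":0,"dy":0,"dz":0,"spin":0},{"dx":0,"dy":0,"dz":0,"spin":0}])

```text
time: 8.55
ee_pos: [0.4612, -0.1933, 0.2897]
eef_rot: [0.752, 0.659, -0.0, -0.0]
ft_force: [-5.3, -0.9, 5.4]
width: 0.0163
grip_force: 11.9
```

```bash
python3 -c "
from h import *
gold();rows([.462,-.1935,.289],-64.3,1)
print(telemetry.read_state()['joint_positions'])"
```

```text
66 [317.1 202.6] r 0.1579 ang 31.0
77 [334.5 226.4] r 0.109 ang 29.4
8.6 [ 0.46119497 -0.19329789  0.28967946] yaw -7.539122480211527 row [-0.00947898  0.08252382  0.06786625] 0.9906641990415416 F [-5.4258118  -0.1506127   5.19906792] 0.015709343525027893
[-0.21534451  0.16750514  0.57016085  1.95125533 -0.10364998  1.05222688
  0.26844674]
```

Request:
move_arm(steps=[{"dx":0,"dy":0,"dz":0,"spin":0},{"dx":0,"dy":0,"dz":0,"spin":0},{"dx":0,"dy":0,"dz":0,"spin":0},{"dx":0,"dy":0,"dz":0,"spin":0},{"dx":0,"dy":0,"dz":0,"spin":0},{"dx":0,"dy":0,"dz":0,"spin":0},{"dx":0,"dy":0,"dz":0,"spin":0},{"dx":0,"dy":0,"dz":0,"spin":0}])

```text
time: 9.4
ee_pos: [0.4612, -0.1933, 0.2897]
eef_rot: [0.752, 0.659, -0.0, -0.0]
ft_force: [-5.5, -0.6, 4.8]
width: 0.0162
grip_force: 11.9
```

```bash
python3 -c "
from h import *
gold()
a=imaging.camera('top');b=imaging.camera('scene')
A=cv2.resize(a['img'][170:340,290:430,::-1],None,fx=3,fy=3);B=cv2.resize(b['img'][150:300,150:270,::-1],None,fx=3,fy=3)
B=cv2.copyMakeBorder(B,0,A.shape[0]-B.shape[0],0,0,0) 
cv2.imwrite('pics/s2.png',np.hstack([A,B]))"
```

```text
65 [317.1 202.5] r 0.158 ang 30.9
38 [314.8 223.4] r 0.1322 ang 40.7
```

View pics/s2.png

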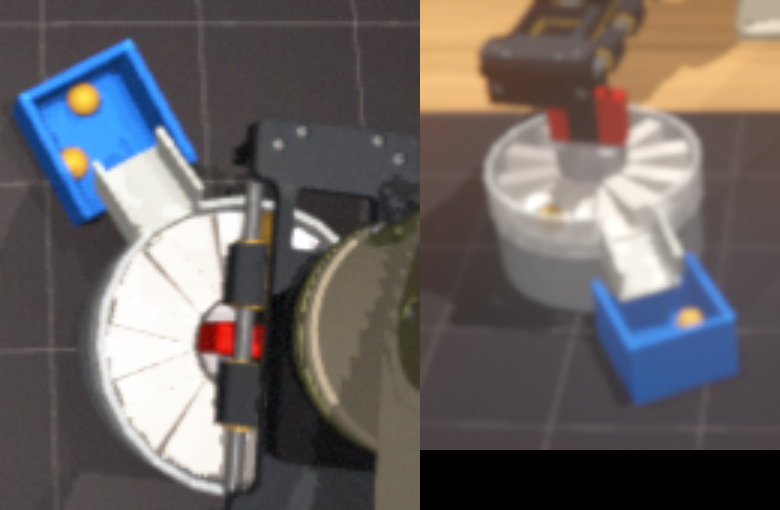

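Both beads are now in the dish at crop (83,99) and (75,162). The third is still in the drum, at (548,210) in the scene half. I'll release the knob and lift straight up.

Request:
move_arm(steps=[{"dx":0,"dy":0,"dz":0,"spin":0},{"dx":0,"dy":0,"dz":0,"spin":0},{"dx":0,"dy":0,"dz":0,"spin":0},{"dx":0,"dy":0,"dz":0,"spin":0},{"dx":0,"dy":0,"dz":0,"spin":0},{"dx":0,"dy":0,"dz":0,"spin":0},{"dx":0,"dy":0,"dz":0,"spin":0},{"dx":0,"dy":0,"dz":0,"spin":0}], claw=6)

```text
time: 10.35
ee_pos: [0.4615, -0.1931, 0.2897]
eef_rot: [0.752, 0.659, 0.0, -0.0]
ft_force: [-0.1, 0.1, 0.2]
width: 0.059
grip_force: 0.0
```

Request:
move_arm(steps=[{"dx":0,"dy":0,"dz":-0.5,"spin":0},{"dx":0,"dy":0,"dz":-1,"spin":0},{"dx":0,"dy":0,"dz":-2,"spin":0},{"dx":0,"dy":0,"dz":-3,"spin":0},{"dx":0,"dy":0,"dz":-3,"spin":0},{"dx":0,"dy":0,"dz":-2,"spin":0},{"dx":0,"dy":0,"dz":0,"spin":0},{"dx":0,"dy":0,"dz":0,"spin":0},{"dx":0,"dy":0,"dz":0,"spin":0}])

```text
time: 11.25
ee_pos: [0.4613, -0.193, 0.404]
eef_rot: [0.752, 0.659, -0.0, -0.0]
ft_force: [-0.2, -0.3, -0.8]
width: 0.06
grip_force: 0.0
```

```bash
python3 -c "
from h import *
gold();rows([.462,-.1935,.4],-7,1)
c=imaging.camera('wrist');crop(c,0,0,560,420,1.4,'pics/w2.png')"
```

```text
57 [317.1 202.7] r 0.1578 ang 31.0
31 [315.3 223.7] r 0.1314 ang 40.6
86 [380.1 246. ] r 0.0648 ang -19.4
11.3 [ 0.46128828 -0.19302096  0.4039143 ] yaw -7.504732100994734 row [-0.03823212  0.07739506  0.39131346] -0.008809237002866828 F [ 0.01281696  0.69166143 -0.29747027] 0.059802944450199146
```

View pics/w2.png

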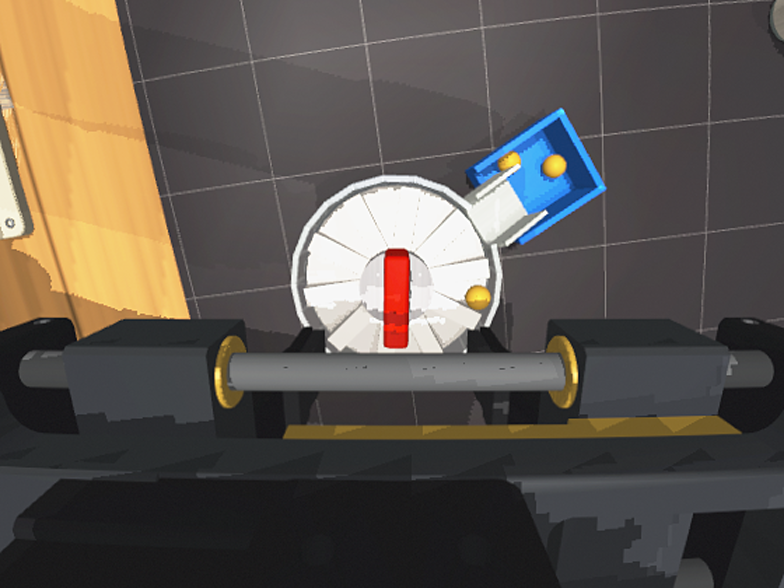

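The wrist picture shows two beads in the dish, at (509,161) and (554,166). The third is in the drum at (478,297), and the gripper is clear of everything.

```bash
python3 -c "
from h import *
print(job.close_job())"
```

```text
the job is handed in; nothing more can be done
None
```

I handed in the job at about 11.4 s: two brass beads dropped one at a time into the blue dish (the first was at rest before the second was released), the third is still in the drum, and the black-bead drum was not touched.

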